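# Walk the tube block square onto the probe station's fence

### The arm

A 6-joint arm with a two-finger parallel gripper is mounted at the origin on the work surface. World frame = base frame: x ahead of the robot, y to its left, z up, the work surface at z = 0. Lengths are in m, angles in rad, forces in N, time in s.
With the tool pointing down it reaches from about 0.3 to 0.875 m from the base axis. Payload 6.4 kg.
Tool frame: the origin (TCP) lies midway between the tips of the shut fingers; the grasp point (between the pads) lies 19 mm behind it; z points along the fingers, y is the line along which they close (so a half turn about z gives the same grasp; the last joint's range is limited). The gripper opens to 85 mm and grips with 20 to 120 N. Pads are 22 mm wide; open, the fingers measure 114 mm over their backs; the gripper's body (76 mm by 85 mm) begins 54 mm behind the grasp point. The pads swing forward as they close: fully open they stand 13 mm farther back than shut.
Start: joints at [0.983, 0.181, 1.607, -0, 1.354, -0.206], TCP at [0.214, 0.534, 0.231] pointing down, gripper open.
Joint ranges: [-2.99, 2.99], [-0.89, 2.07], [0.3, 2.58], [-1.14, 4.28], [0, 2.63], [-3.12, 3.12]. Speed limits (rad/s): [2.57, 2.57, 3.01, 3.14, 3.14, 3.14].

### API

Orientations are given as a unit quaternion [x, y, z, w].
In Python, from rig import r, vision gives the robot as it stands. The module is installed in compiled form; this text tells all that it offers.
- The arm moves only by the tool play_rows, never from a script. Its argument "targets" is a list of rows, each an object of numbers: "dx", "dy", "dz": the shift along the tool's x, y, z in units of 40 mm (1.0 is 40 mm); "ax", "ay", "az": the turn, a rotation vector about the tool's x, y, z in units of 5 degrees (1.0 is 5 degrees); "hand": the opening, from 0 (shut) to 1 (fully open). A call has 1 to 12 rows; each row shifts and turns the commanded pose from where the row before left it, along the tool's axes as they then stand; what a row does not reach is not made up. A row lasts 1/12 s, in which the tool goes at most 41.7 mm and 7.16 degrees, less where a joint would pass 70% of its speed; a pose out of reach is approached as far as the arm can. A call is refused whole if a number of a shift passes 1 or a number of a turn 1, either way. A call with a gripper value outside its range is refused whole. The fingers move at their own pace and stop on an object; "force" is the grip in N (left out, the last holds). Time passes only in rows, so rows that do not move let the fingers close. It gives the time, the measured TCP pose, the force, the opening and the grip force at its end, in the units of the state.
- r.read_state(): the state, without advancing time (a new reading comes with each control period).
- vision.camera(name): name is "scene" or "top"; returns a dict with "img" (480x640x3 uint8, blue, green, red), "camera_matrix" (3x3 intrinsics, pixels), "k1" (the pictures are not rectified: a ray, as slopes to the right and down, at radius r is drawn at 1 + k1 r^2 times it, then the intrinsics apply), "extrinsics" (4x4, takes a point from camera to world coordinates). Camera axes: x right, y down, z forward; pixel columns grow to the right and rows downward; lengths in m; the calibration is good to about 2 mm. A picture is of the moment at which its call begins. There is no depth.
- r.hand_in(): hands the job in; it is judged then, once.
The state is a dict: "t": time; "joints": joint angles; "joint_velocities": joint speeds; "effort": joint torques, N m; "position": TCP position; "tool_rot": TCP orientation; "contact_force": force on the tool from outside, world axes, zero at the start; "torque": the same for the moment, N m; "finger_gap": finger opening in m; "grasp_force": force on a finger pad.
Only numpy, scipy, OpenCV 4.12 (cv2) and the standard library are available. Lean on these libraries where they do the work, as an engineer would, in place of code of your own. Each camera call takes 0.05 s, during which the arm holds its last target. There are 200 camera calls.

### The job

The heavy aluminium tube block stands askew on the bench: walk it round by pushing it with the fingers until its full-height back face (the long side without the step) faces the probe station's fence, then push it home so that the whole of that face lies flush against the fence. Have it nearly square before it meets the fence, because a skewed corner dents the rubber facing. Only push the block: do not lift or tip it, keep off its knob, and leave the rack, bottle and jar where they stand.

Things in the scene. Friction and masses are not known exactly. Their poses are not given: they have to be found in the camera images.
- block: loose aluminium tube block, 90 (own x) x 130 (y) x 45 high (z) mm, 0.7-0.95 kg; origin at the centre of its underside, mass centre within 5 mm of it in plan. Back: the flat full-height 130 mm face at x = +45 mm. Front: a step 35 mm high from x = -45 to -25 mm. Home, its x is the fence's x; it starts 40-70 degrees anticlockwise (from above) of that, origin 135-175 mm from the fence face
- block_knob: black lifting knob fixed on top of the block, 16 mm across, on a thin stem, its top 67 mm above the bench; origin at the foot of the stem, at the block's x = +10, y = 0, z = 45 mm. Not to be touched
- block_back_left (a point): bottom corner of the block's back face at its +y end (block x = +45, y = +65, z = 0 mm)
- block_back_right (a point): bottom corner of the block's back face at its -y end (block x = +45, y = -65, z = 0 mm)
- fence: fixed stop fence: steel bar 240 mm long (own y, centred), 35 mm high, with a 4 mm dark rubber facing. Origin at the foot of the middle of the rubber face, which is its plane x = 0; +x points away from the block, into the probe station, a white housing 50 mm high, x = 24 to 114 mm. The block is on the -x side
- rack: bystander: loose black rack of capped tubes, 60 x 104 mm, 84 mm high, all of it beyond y = +170 mm in the fence's frame; origin at the centre of its underside
- bottle: bystander: loose amber bottle, 56 mm across, 130 mm high, all of it beyond y = -190 mm in the fence's frame; origin at the centre of its underside
- jar: bystander: loose white jar with a blue lid, 60 mm across, 75 mm high, all of it beyond y = -190 mm in the fence's frame; origin at the centre of its underside
Mind the look-alikes: they are no part of the job. What is shaped like the block but red is not meant.

How it is judged:
At the end, for the whole second after the job is handed in: both ends of the block's back face are within 4 mm of the fence face and neither overhangs the end of the fence by more than 3 mm; the block lies flat on the bench and is at rest (x of block_back_left in the frame of fence between -0.004 and 0.004 m and x of block_back_right in the frame of fence between -0.004 and 0.004 m and y of block_back_left in the frame of fence below 0.123 m and y of block_back_right in the frame of fence above -0.123 m and height (world z) of block below 0.004 m and angle between block's own z axis and vertical below 0.05 rad and linear speed of block below 0.01 m/s); the robot touches nothing.
It fails at once if a corner of the block strikes the fence while the block is more than 15 degrees from square (contact force between block and fence above 0.5 N and angle between the x axis of block and the x axis of fence, either way round above 0.262 rad).
It fails at once if the block is lifted or tipped (height (world z) of block above 0.01 m or angle between block's own z axis and vertical above 0.12 rad).
It fails at once if the knob is touched (contact force between any of the arm, the fingers and block_knob above 0.5 N).
It fails at once if the rack, bottle or jar is moved more than 15 mm or tipped (distance of any of rack, bottle, jar from where it was at the start of the episode above 0.015 m or angle between any of rack, bottle, jar's own z axis and vertical above 0.3 rad).
It fails at once if the arm or the gripper's body, rather than the fingers, pushes the block (contact force between the arm and block above 2 N).
It also fails if it takes over 72 s, if anything falls off the work surface, if the arm or the gripper's body presses on something with over 40 N, if the wrist force passes 120 N, or if a joint passes its speed limit or range.

## Working session

There is one attempt and no reset: what is moved stays moved. The work goes in short steps, Python scripts to look and compute and a tool call to move; the robot and the scene stay as the last step left them, time stands still between calls to the robot, and variables do not carry over. Pictures are saved under pics/ and viewed, at most 12 in all, crops included, and the job is handed in when it is done.

Besides the shell and the picture viewer there is one more tool, called after "Request:" as name(argument=value, ...), one argument or row to a line, values as JSON. play_rows: Moves the arm, as the interface text tells. Its arguments: {"type":"object","properties":{"targets":{"type":"array","items":{"type":"object","properties":{"dx":{"type":"number"},"dy":{"type":"number"},"dz":{"type":"number"},"ax":{"type":"number"},"ay":{"type":"number"},"az":{"type":"number"},"hand":{"type":"number"}}}},"force":{"type":"number"}},"required":["targets"]}

```bash
mkdir -p pics; python3 - <<'E'
from rig import r, vision
import cv2,json
for n in ("scene","top"):
    c=vision.camera(n); cv2.imwrite(f"pics/{n}0.png",c["img"]); print(n,c["camera_matrix"],c["k1"],c["extrinsics"])
print(r.read_state())
E
```

```text
scene [[436.91095689   0.         313.75749601]
 [  0.         436.91095689 236.89642641]
 [  0.           0.           1.        ]] -0.09392940820964672 [[-0.07781277  0.57593957 -0.81378055  1.27882689]
 [ 0.99685943  0.03290124 -0.07203326  0.08278231]
 [-0.01471242 -0.81682992 -0.57669093  0.56974282]
 [ 0.          0.          0.          1.        ]]
top [[529.54778616   0.         321.25692434]
 [  0.         529.54778616 243.91789255]
 [  0.           0.           1.        ]] -0.0002410905730923351 [[-1.19051550e-02 -9.89457191e-01  1.44335492e-01  3.97486668e-01]
 [-9.99885303e-01  1.31314269e-02  7.54627476e-03 -3.54049886e-04]
 [-9.36204680e-03 -1.44229098e-01 -9.89500035e-01  9.90998401e-01]
 [ 0.00000000e+00  0.00000000e+00  0.00000000e+00  1.00000000e+00]]
{'t': 0.1, 'joints': array([ 9.82722694e-01,  1.81496966e-01,  1.60790351e+00, -2.39640344e-05,
        1.35382381e+00, -2.06295975e-01]), 'joint_velocities': array([-0.00134684, -0.00231514, -0.00200932,  0.00137615,  0.00155021,
        0.00242995]), 'effort': array([ 9.48895395e-04, -4.45875692e+01, -3.52241957e+01, -2.16041781e-04,
        3.96660995e-03, -1.26477568e-05]), 'position': array([0.2139304 , 0.53317711, 0.23045944]), 'tool_rot': array([ 1.89729049e-01,  9.81836148e-01, -7.56833085e-04, -3.04788803e-04]), 'contact_force': array([ 0.34145692, -0.10535349,  1.43248326]), 'torque': array([ 0.0632401 , -0.02688408,  0.02342158]), 'grasp_force': 0.0, 'finger_gap': 0.08531556161268519}
```

View pics/top0.png

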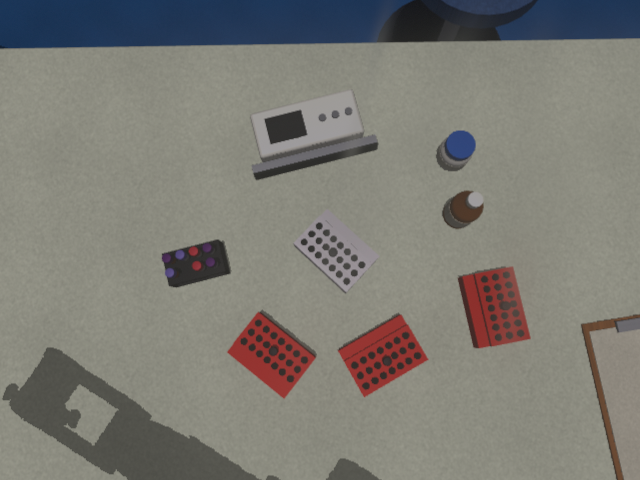

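View pics/scene0.png

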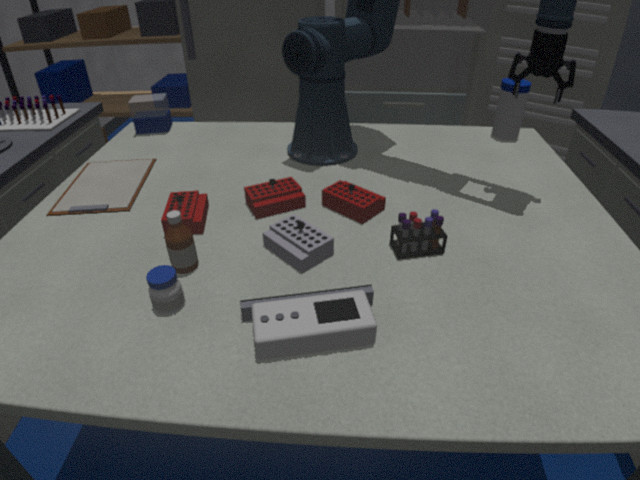

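Top view (up = world +x, left = +y): white block around (335,250), fence face lower edge from about (253,177) to (378,148), rack (196,263), jar (458,150), bottle (465,210). I'll enlarge the block and fence.

```bash
cat > h.py <<'E'
import numpy as np, cv2
from rig import r, vision
def proj(c,P):
    T=np.linalg.inv(c["extrinsics"]); p=np.atleast_2d(P)@T[:3,:3].T+T[:3,3]
    s=p[:,:2]/p[:,2:]; s=s*(1+c["k1"]*(s**2).sum(1,keepdims=True))
    K=c["camera_matrix"]; return s*[K[0,0],K[1,1]]+K[:2,2]
def unproj(c,uv,z):
    K=c["camera_matrix"]; E=c["extrinsics"]
    d=(np.atleast_2d(uv)-K[:2,2])/[K[0,0],K[1,1]]; s=d.copy()
    for _ in range(9): s=d/(1+c["k1"]*(s**2).sum(1,keepdims=True))
    v=np.c_[s,np.ones(len(s))]@E[:3,:3].T
    return E[:3,3]+v*((z-E[2,3])/v[:,2:])
E
python3 - <<'E'
from h import *
im=cv2.imread("pics/top0.png")[85:300,240:400]
im=np.clip(im*1.6,0,255).astype('uint8')
a=cv2.resize(im[:100],None,fx=5,fy=5,interpolation=cv2.INTER_CUBIC);b=cv2.resize(im[115:215,40:],None,fx=6,fy=6,interpolation=cv2.INTER_CUBIC)
cv2.imwrite("pics/a.png",a);cv2.imwrite("pics/b.png",b[:600])
E
```

```text
(no output)
```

View pics/a.png

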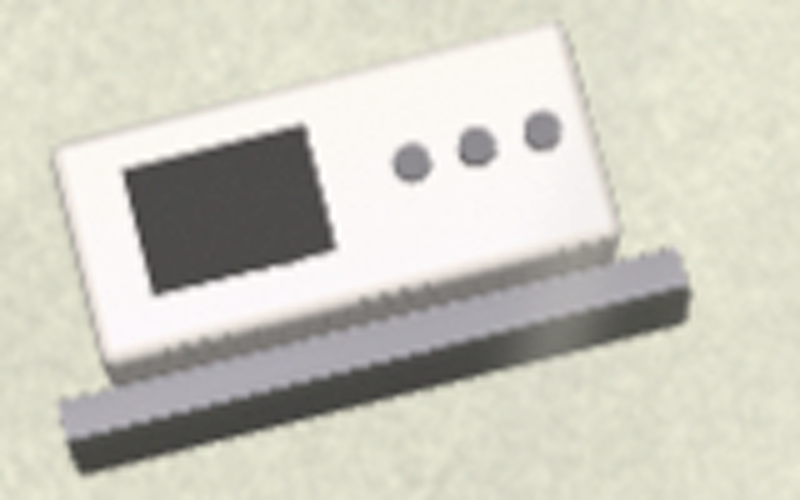

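View pics/b.png

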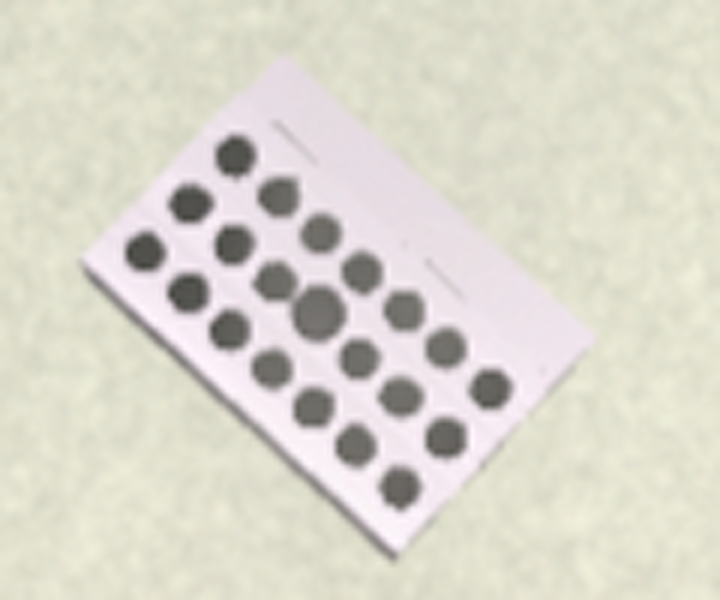

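The station and fence are at the top (bar lower edge runs from crop (85,472) to (688,320)). The block's plain strip seems to be on its upper-right side, which would conflict with the stated 40–70°, so I'll check the scene view up close.

```bash
python3 - <<'E'
from h import *
im=cv2.imread("pics/scene0.png")
f=lambda a:cv2.resize(np.clip(a*1.6,0,255).astype('uint8'),None,fx=6,fy=6,interpolation=cv2.INTER_CUBIC)
cv2.imwrite("pics/c.png",f(im[180:275,240:370]))
E
```

```text
(no output)
```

View pics/c.png

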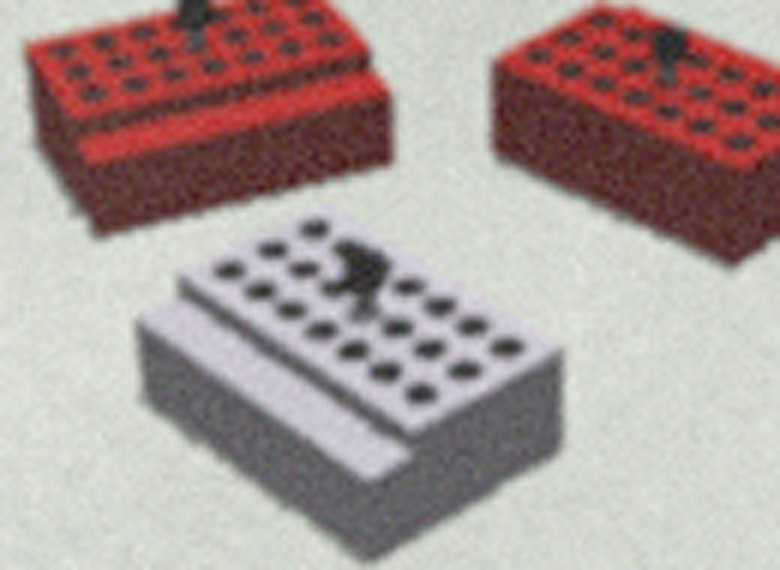

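The step really is on the upper-right side (nearest the camera), so the back points lower-left. I'll fit the fence and block poses and see what angle that gives.

```bash
cat >> h.py <<'E'
from scipy.optimize import minimize, least_squares
BP=np.array([[sx,y,z] for sx,z in((.045,0),(.045,.045),(-.025,.045),(-.045,.035),(-.045,0)) for y in(-.065,.065)])
def w(p,L):  # pose x,y,th -> world
    c,s=np.cos(p[2]),np.sin(p[2]); return np.c_[p[0]+c*L[:,0]-s*L[:,1],p[1]+s*L[:,0]+c*L[:,1],L[:,2]]
def blockfit(c,p0):
    """maximise overlap of the light aluminium mask with the model silhouette; p0 from the last look"""
    a=c["img"].astype(int); m=((a.min(2)>100)&(a[:,:,0]-a[:,:,1]>=2)).astype(np.uint8)
    S=4; uv=proj(c,w(p0,BP)).mean(0); o=(uv-64).astype(int)
    roi=c["img"][o[1]:o[1]+128,o[0]:o[0]+128].astype(int)
    d=cv2.GaussianBlur((roi[:,:,0]-roi[:,:,1]).astype(np.float32),(0,0),1)  # blue minus green: bench is yellowish
    d=cv2.resize(d,None,fx=S,fy=S)
    bg=np.percentile(d,15)
    d=d-bg; 
    top=BP[[2,3,4,5,6,7]]
    def cost(q):
        p=[q[0]/1e3,q[1]/1e3,q[2]/57.3]; k=np.zeros(d.shape,np.uint8)
        h=cv2.convexHull(((proj(c,w(p,top))-o+.5)*S-.5).astype(np.float32))
        cv2.fillConvexPoly(k,np.round(h*16).astype(np.int32),1,shift=4)
        return -(d*(k*2.-1)).sum()/d.max()+ (d.mean()*0)
    # threshold to a clean mask
    lo,hi=np.percentile(d,50),np.percentile(d,97); d=np.where(d>(lo+hi)/2,1.,-1.)
    q=np.array([p0[0]*1e3,p0[1]*1e3,p0[2]*57.3])
    for s in(15,4,1): q=minimize(cost,q,method="Nelder-Mead",options=dict(initial_simplex=q+np.vstack([np.zeros(3),np.eye(3)*s]))).x
    return np.array([q[0]/1e3,q[1]/1e3,q[2]/57.3]),-cost(q)/ (S*S*1.0)
E
python3 - <<'E'
from h import *
c=vision.camera("top")
g=lambda u,v,f,ox,oy:((np.array([u,v])+.5)/f-.5+[ox,oy])
# fence bottom edge of rubber ends z=0, in crop a
F=unproj(c,[g(85,472,5,240,85),g(688,320,5,240,85)],0.); print("fence foot",F,np.linalg.norm(F[0]-F[1]))
e=F[0]-F[1]; th=np.arctan2(e[1],e[0])-np.pi/2; fo=F.mean(0); print("fence",fo,np.degrees(th))
T=unproj(c,[g(73,437,5,240,85),g(688,287,5,240,85)],.035);print("top edge",T, np.degrees(np.arctan2(*(T[0]-T[1])[1::-1])-np.pi/2))
uv=np.array([g(80,265,6,280,200),g(395,548,6,280,200),g(595,340,6,280,200),g(285,55,6,280,200)])
L=np.array([[.045,-.065,.045],[.045,.065,.045],[-.045,.065,.035],[-.045,-.065,.035]])
s=least_squares(lambda p:(proj(c,w(p,L))-uv).ravel(),[.53,-.02,2.4]); print("block",s.x,np.degrees(s.x[2]),s.fun.round(2))
f,sc=blockfit(c,s.x); print(f,np.degrees(f[2]),sc)
# pixels for colour reference
print(c["img"][250,335],c["img"][230,310],c["img"][300,300],c["img"][260,365])
E
```

```text
fence foot [[ 0.67016735  0.13034803  0.        ]
 [ 0.72748182 -0.10356029  0.        ]] 0.24082784469691734
fence [0.69882458 0.01339387 0.        ] 13.767900570043793
top edge [[ 0.67402717  0.13028655  0.035     ]
 [ 0.72866766 -0.10026381  0.035     ]] 13.333109914731828
block [ 0.52552684 -0.01971424  2.38031147] 136.38180123404376 [-0.19 -0.72  0.33  1.23  0.32 -0.2  -0.48 -0.36]
[ 0.52486603 -0.01921734  2.37649716] 136.16325708709078 16242.75
[65 67 69] [121 117 123] [127 138 139] [149 144 152]
```

Measured in the fence frame, the block is about 122° anticlockwise, not 40–70°, with its origin about 178 mm from the fence. I'll follow the pictures and turn it about 122° clockwise. First step: line the tool up with the fence axes and shut the fingers.

Request:
play_rows(
  targets=[
    {"az":-1,"hand":0},
    {"az":-1,"hand":0},
    {"az":-1,"hand":0},
    {"az":-1,"hand":0},
    {"az":-1,"hand":0},
    {"az":-1,"hand":0},
    {"az":-1,"hand":0},
    {"az":-0.1,"hand":0},
    {"hand":0},
  ],
)

```text
invalid input at $.targets[0]: expected keys dx, dy, dz, ax, ay, az, hand
```

```bash
cat >> h.py <<'E'
FE=np.array([.7,.0145]); FA=np.radians(13.6)
R2=np.array([[np.cos(FA),np.sin(FA)],[-np.sin(FA),np.cos(FA)]])
def inF(xy): return R2@(np.asarray(xy)[:2]-FE)*1e3
def tool():
    s=r.read_state(); q=s["tool_rot"]
    print("t %.2f tcpF"%s["t"],inF(s["position"]).round(1),"z %.1f"%(s["position"][2]*1e3),"toolx-F %.1f"%(np.degrees(2*np.arctan2(q[1],q[0])-FA)%360),"tilt",q[2:].round(3),"f",s["contact_force"].round(1),"gap %.3f j6 %.2f"%(s["finger_gap"],s["joints"][5]))
def look(p0F):
    p=R2.T@(np.array(p0F[:2])/1e3)+FE; c=vision.camera("top")
    f,sc=blockfit(c,[*p,np.radians(p0F[2])+FA]); print("blockF",inF(f).round(1),"th %.1f score %.0f"%(np.degrees(f[2]-FA),sc)); tool()
    return c,f
E
python3 -c "
from h import *
look([-178,8,122.6])
c=vision.camera('top')
for n,uv,z in(('rack',(196,263),.04),('bottle',(465,210),.07),('jar',(457,150),.04)): print(n,inF(unproj(c,uv,z)[0]).round())"
```

```text
blockF [-177.8    8.2] th 122.9 score 16245
t 0.20 tcpF [-350.3  618.6] z 230.7 toolx-F 144.5 tilt [-0. -0.] f [0.2 0.5 0.4] gap 0.086 j6 -0.21
rack [-139.  259.]
bottle [-170. -229.]
jar [ -53. -257.]
```

All keys are required in every row.

Request:
play_rows(
  targets=[
    {"dx":0,"dy":0,"dz":0,"ax":0,"ay":0,"az":-1,"hand":0},
    {"dx":0,"dy":0,"dz":0,"ax":0,"ay":0,"az":-1,"hand":0},
    {"dx":0,"dy":0,"dz":0,"ax":0,"ay":0,"az":-1,"hand":0},
    {"dx":0,"dy":0,"dz":0,"ax":0,"ay":0,"az":-1,"hand":0},
    {"dx":0,"dy":0,"dz":0,"ax":0,"ay":0,"az":-1,"hand":0},
    {"dx":0,"dy":0,"dz":0,"ax":0,"ay":0,"az":-1,"hand":0},
    {"dx":0,"dy":0,"dz":0,"ax":0,"ay":0,"az":-1,"hand":0},
    {"dx":0,"dy":0,"dz":0,"ax":0,"ay":0,"az":-0.1,"hand":0},
  ],
)

```text
t: 0.92
position: [0.2142, 0.5335, 0.2311]
tool_rot: [-0.12, 0.993, -0.0, -0.0]
contact_force: [-0.4, 0.5, -0.6]
finger_gap: -0.0
grasp_force: 0.0
```

Request:
play_rows(
  targets=[
    {"dx":-0.3,"dy":-0.9,"dz":0,"ax":0,"ay":0,"az":0,"hand":0},
    {"dx":-0.3,"dy":-0.9,"dz":0,"ax":0,"ay":0,"az":0,"hand":0},
    {"dx":-0.3,"dy":-0.9,"dz":0,"ax":0,"ay":0,"az":0,"hand":0},
    {"dx":-0.3,"dy":-0.9,"dz":0,"ax":0,"ay":0,"az":0,"hand":0},
    {"dx":-0.3,"dy":-0.9,"dz":0,"ax":0,"ay":0,"az":0,"hand":0},
    {"dx":-0.3,"dy":-0.9,"dz":0,"ax":0,"ay":0,"az":0,"hand":0},
    {"dx":-0.3,"dy":-0.9,"dz":0,"ax":0,"ay":0,"az":0,"hand":0},
    {"dx":-0.3,"dy":-0.9,"dz":0,"ax":0,"ay":0,"az":0,"hand":0},
    {"dx":-0.3,"dy":-0.9,"dz":0,"ax":0,"ay":0,"az":0,"hand":0},
    {"dx":-0.3,"dy":-0.9,"dz":0,"ax":0,"ay":0,"az":0,"hand":0},
    {"dx":-0.3,"dy":-0.9,"dz":0,"ax":0,"ay":0,"az":0,"hand":0},
    {"dx":-0.3,"dy":-0.9,"dz":0,"ax":0,"ay":0,"az":0,"hand":0},
  ],
)

```text
t: 1.92
position: [0.4566, 0.146, 0.2315]
tool_rot: [-0.117, 0.993, 0.0, 0.0]
contact_force: [1.0, 0.2, -0.6]
finger_gap: 0.0003
grasp_force: 0.0
```

```bash
python3 -c "
from h import *
tool()"
```

```text
t 1.92 tcpF [-205.7  185. ] z 231.5 toolx-F 179.9 tilt [0. 0.] f [ 1.   0.2 -0.6] gap 0.000 j6 -1.74
```

Request:
play_rows(
  targets=[
    {"dx":-0.25,"dy":-0.9,"dz":0,"ax":0,"ay":0,"az":0,"hand":0},
    {"dx":-0.25,"dy":-0.9,"dz":0,"ax":0,"ay":0,"az":0,"hand":0},
    {"dx":0,"dy":0,"dz":0.9,"ax":0,"ay":0,"az":0,"hand":0},
    {"dx":0,"dy":0,"dz":0.9,"ax":0,"ay":0,"az":0,"hand":0},
    {"dx":0,"dy":0,"dz":0.9,"ax":0,"ay":0,"az":0,"hand":0},
    {"dx":0,"dy":0,"dz":0.9,"ax":0,"ay":0,"az":0,"hand":0},
    {"dx":0,"dy":0,"dz":0.9,"ax":0,"ay":0,"az":0,"hand":0},
    {"dx":0,"dy":0,"dz":0.5,"ax":0,"ay":0,"az":0,"hand":0},
    {"dx":0,"dy":0,"dz":0.4,"ax":0,"ay":0,"az":0,"hand":0},
    {"dx":0,"dy":0,"dz":0,"ax":0,"ay":0,"az":0,"hand":0},
  ],
)

```text
t: 2.75
position: [0.4892, 0.0825, 0.0118]
tool_rot: [-0.117, 0.993, 0.001, -0.003]
contact_force: [-0.8, 1.0, -0.5]
finger_gap: 0.0001
grasp_force: 0.0
```

```bash
python3 -c "
from h import *
tool()"
```

```text
t 2.75 tcpF [-188.9  115.7] z 11.8 toolx-F 179.9 tilt [ 0.001 -0.003] f [-0.8  1.  -0.5] gap 0.000 j6 -1.88
```

Request:
play_rows(
  targets=[
    {"dx":-0.115,"dy":-0.18,"dz":0,"ax":0,"ay":0,"az":0,"hand":0},
    {"dx":-0.115,"dy":-0.18,"dz":0,"ax":0,"ay":0,"az":0,"hand":0},
    {"dx":-0.115,"dy":-0.18,"dz":0,"ax":0,"ay":0,"az":0,"hand":0},
    {"dx":-0.115,"dy":-0.18,"dz":0,"ax":0,"ay":0,"az":0,"hand":0},
    {"dx":-0.115,"dy":-0.18,"dz":0,"ax":0,"ay":0,"az":0,"hand":0},
    {"dx":-0.115,"dy":-0.18,"dz":0,"ax":0,"ay":0,"az":0,"hand":0},
    {"dx":-0.115,"dy":-0.18,"dz":0,"ax":0,"ay":0,"az":0,"hand":0},
    {"dx":-0.115,"dy":-0.18,"dz":0,"ax":0,"ay":0,"az":0,"hand":0},
    {"dx":-0.115,"dy":-0.18,"dz":0,"ax":0,"ay":0,"az":0,"hand":0},
    {"dx":-0.115,"dy":-0.18,"dz":0,"ax":0,"ay":0,"az":0,"hand":0},
  ],
)

```text
t: 3.58
position: [0.5553, 0.0236, 0.0166]
tool_rot: [-0.118, 0.993, 0.001, 0.001]
contact_force: [-1.9, 6.1, 5.9]
finger_gap: 0.0003
grasp_force: 3.6
```

```bash
python3 -c "
from h import *
c,f=look([-167,-9,90]); cv2.imwrite('pics/d.png',c['img'])"
```

```text
blockF [-54.1  24.3] th 66.2 score 13120
t 3.63 tcpF [-137.4   41.1] z 16.9 toolx-F 180.0 tilt [-0.     0.002] f [ 0.3  1.2 -1.9] gap 0.000 j6 -1.98
```

View pics/d.png

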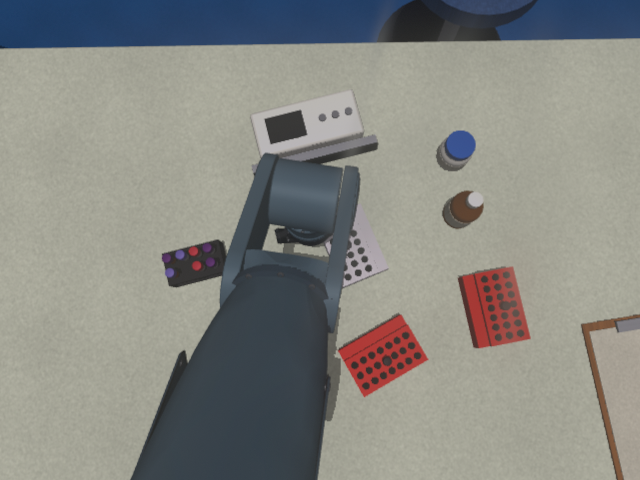

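The block has turned clockwise but the arm hides part of it. I'll back off, lift and retreat towards the robot to look.

Request:
play_rows(
  targets=[
    {"dx":0,"dy":0.5,"dz":0,"ax":0,"ay":0,"az":0,"hand":0},
    {"dx":0,"dy":0.2,"dz":-0.8,"ax":0,"ay":0,"az":0,"hand":0},
    {"dx":0,"dy":0,"dz":-0.9,"ax":0,"ay":0,"az":0,"hand":0},
    {"dx":0,"dy":0,"dz":-0.9,"ax":0,"ay":0,"az":0,"hand":0},
    {"dx":0,"dy":0,"dz":-0.9,"ax":0,"ay":0,"az":0,"hand":0},
    {"dx":0.85,"dy":-0.5,"dz":0,"ax":0,"ay":0,"az":0,"hand":0},
    {"dx":0.85,"dy":-0.5,"dz":0,"ax":0,"ay":0,"az":0,"hand":0},
    {"dx":0.85,"dy":-0.5,"dz":0,"ax":0,"ay":0,"az":0,"hand":0},
    {"dx":0.85,"dy":-0.5,"dz":0,"ax":0,"ay":0,"az":0,"hand":0},
    {"dx":0.85,"dy":-0.5,"dz":0,"ax":0,"ay":0,"az":0,"hand":0},
    {"dx":0.85,"dy":-0.5,"dz":0,"ax":0,"ay":0,"az":0,"hand":0},
    {"dx":0.85,"dy":-0.5,"dz":0,"ax":0,"ay":0,"az":0,"hand":0},
  ],
)

```text
t: 4.63
position: [0.348, -0.1432, 0.1561]
tool_rot: [-0.119, 0.993, -0.001, 0.001]
contact_force: [0.2, -1.5, -0.0]
finger_gap: -0.0002
grasp_force: 0.0
```

```bash
python3 -c "
from h import *
c,f=look([-170,-25,92]); cv2.imwrite('pics/e.png',c['img'])"
```

```text
blockF [-175.9  -22.2] th 96.8 score 16248
t 4.68 tcpF [-384.1  -73.9] z 155.8 toolx-F 179.8 tilt [-0.002 -0.001] f [ 0.8 -2.4 -0.5] gap 0.000 j6 -2.52
```

View pics/e.png

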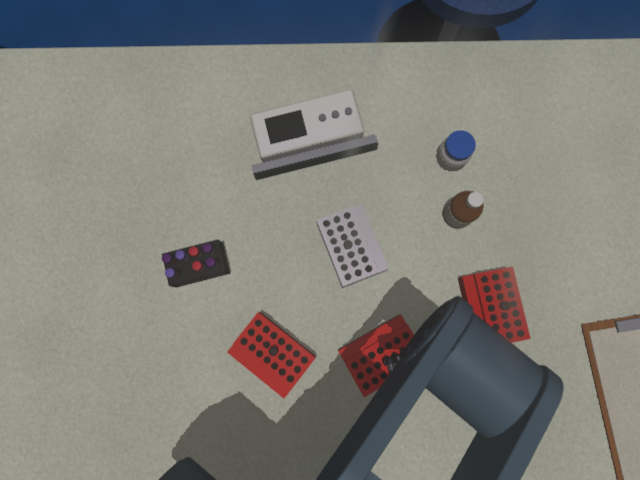

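Fit: block at F(-176,-22), 97°, so it turned 26°. Next I'll push the front face at its near end, towards +y.

Request:
play_rows(
  targets=[
    {"dx":-0.79,"dy":-0.2,"dz":0,"ax":0,"ay":0,"az":0,"hand":0},
    {"dx":-0.79,"dy":-0.2,"dz":0,"ax":0,"ay":0,"az":0,"hand":0},
    {"dx":-0.79,"dy":-0.2,"dz":0,"ax":0,"ay":0,"az":0,"hand":0},
    {"dx":-0.79,"dy":-0.2,"dz":0,"ax":0,"ay":0,"az":0,"hand":0},
    {"dx":-0.79,"dy":-0.2,"dz":0,"ax":0,"ay":0,"az":0,"hand":0},
    {"dx":0,"dy":0,"dz":0.9,"ax":0,"ay":0,"az":0,"hand":0},
    {"dx":0,"dy":0,"dz":0.9,"ax":0,"ay":0,"az":0,"hand":0},
    {"dx":0,"dy":0,"dz":0.9,"ax":0,"ay":0,"az":0,"hand":0},
    {"dx":0,"dy":0,"dz":0.5,"ax":0,"ay":0,"az":0,"hand":0},
    {"dx":0,"dy":0,"dz":0.4,"ax":0,"ay":0,"az":0,"hand":0},
  ],
)

```text
t: 5.52
position: [0.511, -0.1432, 0.0091]
tool_rot: [-0.118, 0.993, 0.001, -0.001]
contact_force: [0.4, -1.0, 0.3]
finger_gap: -0.0001
grasp_force: 0.0
```

Request:
play_rows(
  targets=[
    {"dx":0,"dy":0.24,"dz":0,"ax":0,"ay":0,"az":0,"hand":0},
    {"dx":0,"dy":0.24,"dz":0,"ax":0,"ay":0,"az":0,"hand":0},
    {"dx":0,"dy":0.24,"dz":0,"ax":0,"ay":0,"az":0,"hand":0},
    {"dx":0,"dy":0.24,"dz":0,"ax":0,"ay":0,"az":0,"hand":0},
    {"dx":0,"dy":0.24,"dz":0,"ax":0,"ay":0,"az":0,"hand":0},
    {"dx":0,"dy":0.24,"dz":0,"ax":0,"ay":0,"az":0,"hand":0},
    {"dx":0,"dy":0.24,"dz":0,"ax":0,"ay":0,"az":0,"hand":0},
    {"dx":0,"dy":0.24,"dz":0,"ax":0,"ay":0,"az":0,"hand":0},
    {"dx":0,"dy":0.24,"dz":0,"ax":0,"ay":0,"az":0,"hand":0},
    {"dx":0,"dy":0.24,"dz":0,"ax":0,"ay":0,"az":0,"hand":0},
  ],
)

```text
t: 6.35
position: [0.4903, -0.0496, 0.0128]
tool_rot: [-0.119, 0.993, -0.001, 0.001]
contact_force: [-0.8, -4.7, 1.9]
finger_gap: -0.0003
grasp_force: 2.5
```

Request:
play_rows(
  targets=[
    {"dx":0.3,"dy":-0.6,"dz":0,"ax":0,"ay":0,"az":0,"hand":0},
    {"dx":0.3,"dy":-0.4,"dz":-0.7,"ax":0,"ay":0,"az":0,"hand":0},
    {"dx":0.4,"dy":0,"dz":-0.9,"ax":0,"ay":0,"az":0,"hand":0},
    {"dx":0.8,"dy":0,"dz":-0.6,"ax":0,"ay":0,"az":0,"hand":0},
    {"dx":0.8,"dy":0,"dz":-0.6,"ax":0,"ay":0,"az":0,"hand":0},
    {"dx":0.8,"dy":0,"dz":-0.6,"ax":0,"ay":0,"az":0,"hand":0},
  ],
)

```text
t: 6.85
position: [0.3658, -0.1199, 0.1488]
tool_rot: [-0.119, 0.993, -0.0, 0.001]
contact_force: [-0.4, -0.8, 0.4]
finger_gap: -0.0
grasp_force: 0.0
```

```bash
python3 -c "
from h import *
c,f=look([-180,10,65]); cv2.imwrite('pics/f.png',c['img'])"
```

```text
blockF [-156.6   23.9] th 62.1 score 16161
t 6.90 tcpF [-358.5  -53.2] z 153.5 toolx-F 180.1 tilt [-0.003  0.002] f [2.  0.9 1.6] gap 0.000 j6 -2.44
```

Block at F(-157,24), 62°. Third push: back face at its far end, moving the block away from the fence.

Request:
play_rows(
  targets=[
    {"dx":-0.9,"dy":0.425,"dz":0,"ax":0,"ay":0,"az":0,"hand":0},
    {"dx":-0.9,"dy":0.425,"dz":0,"ax":0,"ay":0,"az":0,"hand":0},
    {"dx":-0.9,"dy":0.425,"dz":0,"ax":0,"ay":0,"az":0,"hand":0},
    {"dx":-0.9,"dy":0.425,"dz":0,"ax":0,"ay":0,"az":0,"hand":0},
    {"dx":-0.9,"dy":0.425,"dz":0,"ax":0,"ay":0,"az":0,"hand":0},
    {"dx":-0.9,"dy":0.425,"dz":0,"ax":0,"ay":0,"az":0,"hand":0},
    {"dx":-0.9,"dy":0.425,"dz":0,"ax":0,"ay":0,"az":0,"hand":0},
    {"dx":-0.9,"dy":0.425,"dz":0,"ax":0,"ay":0,"az":0,"hand":0},
    {"dx":0,"dy":0,"dz":0,"ax":0,"ay":0,"az":0,"hand":0},
  ],
)

```text
t: 7.65
position: [0.6183, 0.0847, 0.1475]
tool_rot: [-0.121, 0.993, 0.001, 0.002]
contact_force: [-1.3, -0.6, 0.7]
finger_gap: -0.0003
grasp_force: 0.0
```

```bash
python3 -c "
from h import *
tool()"
```

```text
t 7.65 tcpF [-62.9  87.5] z 147.5 toolx-F 180.2 tilt [0.001 0.002] f [-1.3 -0.6  0.7] gap -0.000 j6 -1.87
```

Request:
play_rows(
  targets=[
    {"dx":0,"dy":0,"dz":0.9,"ax":0,"ay":0,"az":0,"hand":0},
    {"dx":0,"dy":0,"dz":0.9,"ax":0,"ay":0,"az":0,"hand":0},
    {"dx":0,"dy":0,"dz":0.8,"ax":0,"ay":0,"az":0,"hand":0},
    {"dx":0,"dy":0,"dz":0.4,"ax":0,"ay":0,"az":0,"hand":0},
    {"dx":0,"dy":0,"dz":0.4,"ax":0,"ay":0,"az":0,"hand":0},
  ],
)

```text
t: 8.07
position: [0.6128, 0.0805, 0.0097]
tool_rot: [-0.119, 0.993, 0.001, -0.001]
contact_force: [0.9, -0.5, 0.9]
finger_gap: -0.0001
grasp_force: 0.0
```

Request:
play_rows(
  targets=[
    {"dx":0.117,"dy":-0.22,"dz":0,"ax":0,"ay":0,"az":0,"hand":0},
    {"dx":0.117,"dy":-0.22,"dz":0,"ax":0,"ay":0,"az":0,"hand":0},
    {"dx":0.117,"dy":-0.22,"dz":0,"ax":0,"ay":0,"az":0,"hand":0},
    {"dx":0.117,"dy":-0.22,"dz":0,"ax":0,"ay":0,"az":0,"hand":0},
    {"dx":0.117,"dy":-0.22,"dz":0,"ax":0,"ay":0,"az":0,"hand":0},
    {"dx":0.117,"dy":-0.22,"dz":0,"ax":0,"ay":0,"az":0,"hand":0},
    {"dx":0.117,"dy":-0.22,"dz":0,"ax":0,"ay":0,"az":0,"hand":0},
    {"dx":0.117,"dy":-0.22,"dz":0,"ax":0,"ay":0,"az":0,"hand":0},
    {"dx":0.117,"dy":-0.22,"dz":0,"ax":0,"ay":0,"az":0,"hand":0},
    {"dx":0.117,"dy":-0.22,"dz":0,"ax":0,"ay":0,"az":0,"hand":0},
  ],
)

```text
t: 8.9
position: [0.5913, -0.0184, 0.0131]
tool_rot: [-0.118, 0.993, -0.0, 0.002]
contact_force: [2.5, 3.9, 1.7]
finger_gap: -0.0001
grasp_force: 2.3
```

Request:
play_rows(
  targets=[
    {"dx":-0.5,"dy":0.4,"dz":0,"ax":0,"ay":0,"az":0,"hand":0},
    {"dx":0,"dy":0,"dz":-0.9,"ax":0,"ay":0,"az":0,"hand":0},
    {"dx":0,"dy":0,"dz":-0.9,"ax":0,"ay":0,"az":0,"hand":0},
    {"dx":0,"dy":0,"dz":-0.9,"ax":0,"ay":0,"az":0,"hand":0},
    {"dx":0,"dy":0,"dz":-0.9,"ax":0,"ay":0,"az":0,"hand":0},
    {"dx":0.9,"dy":-0.2,"dz":0,"ax":0,"ay":0,"az":0,"hand":0},
    {"dx":0.9,"dy":-0.2,"dz":0,"ax":0,"ay":0,"az":0,"hand":0},
    {"dx":0.9,"dy":-0.2,"dz":0,"ax":0,"ay":0,"az":0,"hand":0},
    {"dx":0.9,"dy":-0.2,"dz":0,"ax":0,"ay":0,"az":0,"hand":0},
    {"dx":0.9,"dy":-0.2,"dz":0,"ax":0,"ay":0,"az":0,"hand":0},
    {"dx":0.9,"dy":-0.2,"dz":0,"ax":0,"ay":0,"az":0,"hand":0},
    {"dx":0.9,"dy":-0.2,"dz":0,"ax":0,"ay":0,"az":0,"hand":0},
  ],
)

```text
t: 9.9
position: [0.3715, -0.1118, 0.1554]
tool_rot: [-0.119, 0.993, -0.0, -0.0]
contact_force: [0.6, -0.8, 0.0]
finger_gap: -0.0002
grasp_force: 0.0
```

```bash
python3 -c "
from h import *
c,f=look([-175,-5,32]); cv2.imwrite('pics/g.png',c['img'])"
```

```text
blockF [-185.1    2.2] th 28.0 score 15335
t 9.95 tcpF [-354.   -45.5] z 154.3 toolx-F 180.0 tilt [-0.    -0.003] f [ 1.5 -0.1 -1.7] gap -0.000 j6 -2.41
```

View pics/g.png

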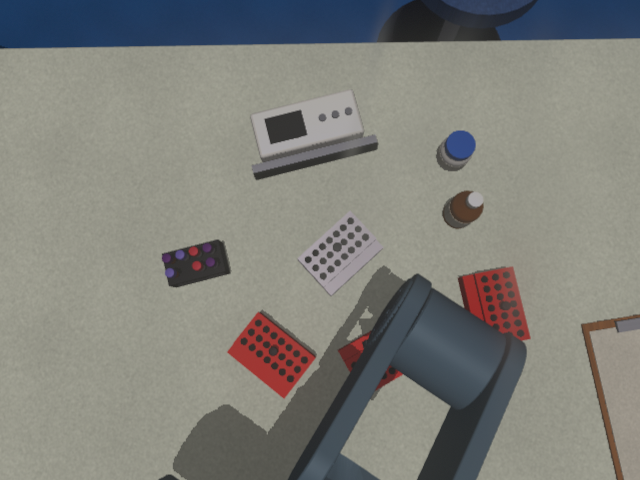

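Block at F(-185,2), 28°, with the step now facing the robot. Fourth push: front face at its left end.

Request:
play_rows(
  targets=[
    {"dx":-0.825,"dy":0.62,"dz":0,"ax":0,"ay":0,"az":0,"hand":0},
    {"dx":-0.825,"dy":0.62,"dz":0,"ax":0,"ay":0,"az":0,"hand":0},
    {"dx":0,"dy":0,"dz":0.9,"ax":0,"ay":0,"az":0,"hand":0},
    {"dx":0,"dy":0,"dz":0.9,"ax":0,"ay":0,"az":0,"hand":0},
    {"dx":0,"dy":0,"dz":0.9,"ax":0,"ay":0,"az":0,"hand":0},
    {"dx":0,"dy":0,"dz":0.5,"ax":0,"ay":0,"az":0,"hand":0},
    {"dx":0,"dy":0,"dz":0.3,"ax":0,"ay":0,"az":0,"hand":0},
    {"dx":0,"dy":0,"dz":0,"ax":0,"ay":0,"az":0,"hand":0},
  ],
)

```text
t: 10.62
position: [0.4235, -0.0469, 0.013]
tool_rot: [-0.118, 0.993, 0.001, -0.003]
contact_force: [-1.2, 0.9, -0.9]
finger_gap: 0.0
grasp_force: 0.0
```

Request:
play_rows(
  targets=[
    {"dx":-0.177,"dy":0.094,"dz":0,"ax":0,"ay":0,"az":0,"hand":0},
    {"dx":-0.177,"dy":0.094,"dz":0,"ax":0,"ay":0,"az":0,"hand":0},
    {"dx":-0.177,"dy":0.094,"dz":0,"ax":0,"ay":0,"az":0,"hand":0},
    {"dx":-0.177,"dy":0.094,"dz":0,"ax":0,"ay":0,"az":0,"hand":0},
    {"dx":-0.177,"dy":0.094,"dz":0,"ax":0,"ay":0,"az":0,"hand":0},
    {"dx":-0.177,"dy":0.094,"dz":0,"ax":0,"ay":0,"az":0,"hand":0},
    {"dx":-0.177,"dy":0.094,"dz":0,"ax":0,"ay":0,"az":0,"hand":0},
    {"dx":-0.177,"dy":0.094,"dz":0,"ax":0,"ay":0,"az":0,"hand":0},
    {"dx":-0.177,"dy":0.094,"dz":0,"ax":0,"ay":0,"az":0,"hand":0},
    {"dx":-0.177,"dy":0.094,"dz":0,"ax":0,"ay":0,"az":0,"hand":0},
  ],
)

```text
t: 11.45
position: [0.4856, 0.0068, 0.016]
tool_rot: [-0.119, 0.993, -0.0, -0.001]
contact_force: [-6.5, -2.1, 5.2]
finger_gap: -0.0001
grasp_force: 3.5
```

Request:
play_rows(
  targets=[
    {"dx":0.6,"dy":-0.2,"dz":0,"ax":0,"ay":0,"az":0,"hand":0},
    {"dx":0,"dy":0,"dz":-0.9,"ax":0,"ay":0,"az":0,"hand":0},
    {"dx":0,"dy":0,"dz":-0.9,"ax":0,"ay":0,"az":0,"hand":0},
    {"dx":0,"dy":0,"dz":-0.9,"ax":0,"ay":0,"az":0,"hand":0},
    {"dx":0,"dy":0,"dz":-0.9,"ax":0,"ay":0,"az":0,"hand":0},
    {"dx":0.8,"dy":-0.4,"dz":0,"ax":0,"ay":0,"az":0,"hand":0},
    {"dx":0.8,"dy":-0.4,"dz":0,"ax":0,"ay":0,"az":0,"hand":0},
    {"dx":0.8,"dy":-0.4,"dz":0,"ax":0,"ay":0,"az":0,"hand":0},
  ],
)

```text
t: 12.12
position: [0.3833, -0.0769, 0.1612]
tool_rot: [-0.12, 0.993, -0.001, 0.002]
contact_force: [0.3, -0.8, 0.3]
finger_gap: 0.0001
grasp_force: 0.0
```

```bash
python3 -c "
from h import *
c,f=look([-160,15,2]); cv2.imwrite('pics/i.png',c['img'])"
```

```text
blockF [-154.    4.] th 0.1 score 12912
t 12.17 tcpF [-334.2  -16. ] z 160.0 toolx-F 180.1 tilt [-0.001 -0.001] f [ 1.1 -1.  -1. ] gap -0.000 j6 -2.32
```

View pics/i.png

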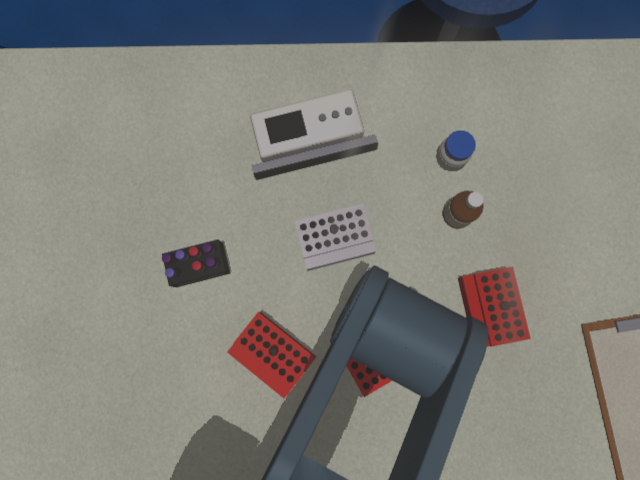

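Now nearly square: block at F(-154,4), 0.1°, step towards the robot. I'll open the fingers and come down behind the front face with a 40 mm gap, then push straight in.

Request:
play_rows(
  targets=[
    {"dx":-0.7,"dy":0.167,"dz":0,"ax":0,"ay":0,"az":0,"hand":1},
    {"dx":-0.7,"dy":0.167,"dz":0,"ax":0,"ay":0,"az":0,"hand":1},
    {"dx":-0.7,"dy":0.167,"dz":0,"ax":0,"ay":0,"az":0,"hand":1},
    {"dx":0,"dy":0,"dz":0.9,"ax":0,"ay":0,"az":0,"hand":1},
    {"dx":0,"dy":0,"dz":0.9,"ax":0,"ay":0,"az":0,"hand":1},
    {"dx":0,"dy":0,"dz":0.9,"ax":0,"ay":0,"az":0,"hand":1},
    {"dx":0,"dy":0,"dz":0.7,"ax":0,"ay":0,"az":0,"hand":1},
    {"dx":0,"dy":0,"dz":0.4,"ax":0,"ay":0,"az":0,"hand":1},
    {"dx":0,"dy":0,"dz":0,"ax":0,"ay":0,"az":0,"hand":1},
    {"dx":0,"dy":0,"dz":0,"ax":0,"ay":0,"az":0,"hand":1},
  ],
)

```text
t: 13.0
position: [0.4599, -0.0369, 0.0074]
tool_rot: [-0.119, 0.993, 0.0, -0.0]
contact_force: [0.0, -0.9, -0.2]
finger_gap: 0.0855
grasp_force: 0.0
```

```bash
python3 -c "
from h import *
tool()"
```

```text
t 13.00 tcpF [-245.5    6.5] z 7.4 toolx-F 180.1 tilt [ 0. -0.] f [ 0.  -0.9 -0.2] gap 0.085 j6 -2.15
```

Request:
play_rows(
  targets=[
    {"dx":-0.25,"dy":0,"dz":0,"ax":0,"ay":0,"az":0,"hand":1},
    {"dx":-0.25,"dy":0,"dz":0,"ax":0,"ay":0,"az":0,"hand":1},
    {"dx":-0.2,"dy":0,"dz":0,"ax":0,"ay":0,"az":0,"hand":1},
    {"dx":-0.2,"dy":0,"dz":0,"ax":0,"ay":0,"az":0,"hand":1},
    {"dx":-0.2,"dy":0,"dz":0,"ax":0,"ay":0,"az":0,"hand":1},
    {"dx":-0.2,"dy":0,"dz":0,"ax":0,"ay":0,"az":0,"hand":1},
    {"dx":-0.25,"dy":0,"dz":0,"ax":0,"ay":0,"az":0,"hand":1},
    {"dx":-0.25,"dy":0,"dz":0,"ax":0,"ay":0,"az":0,"hand":1},
    {"dx":-0.25,"dy":0,"dz":0,"ax":0,"ay":0,"az":0,"hand":1},
    {"dx":-0.25,"dy":0,"dz":0,"ax":0,"ay":0,"az":0,"hand":1},
    {"dx":-0.2,"dy":0,"dz":0,"ax":0,"ay":0,"az":0,"hand":1},
    {"dx":-0.1,"dy":0,"dz":0,"ax":0,"ay":0,"az":0,"hand":1},
  ],
)

```text
t: 14.0
position: [0.5607, -0.0126, 0.0074]
tool_rot: [-0.119, 0.993, 0.0, -0.001]
contact_force: [-9.9, -2.7, 7.2]
finger_gap: 0.0856
grasp_force: 4.9
```

```bash
python3 -c "
from h import *
tool();c=vision.camera('top');im=c['img'][110:280,220:420];cv2.imwrite('pics/j.png',cv2.resize(im,None,fx=3.5,fy=3.5,interpolation=2))"
```

```text
t 14.00 tcpF [-141.7    6.4] z 7.4 toolx-F 180.1 tilt [ 0.    -0.001] f [-9.9 -2.7  7.2] gap 0.086 j6 -2.04
```

View pics/j.png

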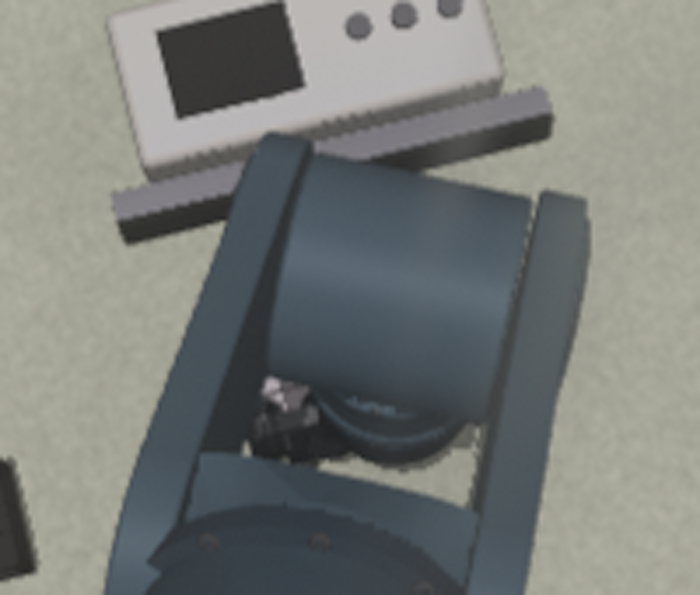

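The wrist hides the block. I'll carry on slowly and go by the force.

Request:
play_rows(
  targets=[
    {"dx":-0.12,"dy":0,"dz":0,"ax":0,"ay":0,"az":0,"hand":1},
    {"dx":-0.12,"dy":0,"dz":0,"ax":0,"ay":0,"az":0,"hand":1},
    {"dx":-0.12,"dy":0,"dz":0,"ax":0,"ay":0,"az":0,"hand":1},
    {"dx":-0.1,"dy":0,"dz":0,"ax":0,"ay":0,"az":0,"hand":1},
    {"dx":-0.1,"dy":0,"dz":0,"ax":0,"ay":0,"az":0,"hand":1},
    {"dx":-0.1,"dy":0,"dz":0,"ax":0,"ay":0,"az":0,"hand":1},
    {"dx":-0.06,"dy":0,"dz":0,"ax":0,"ay":0,"az":0,"hand":1},
    {"dx":-0.05,"dy":0,"dz":0,"ax":0,"ay":0,"az":0,"hand":1},
  ],
)

```text
t: 14.72
position: [0.5895, -0.0056, 0.0072]
tool_rot: [-0.119, 0.993, 0.0, -0.002]
contact_force: [-8.1, -2.0, 4.7]
finger_gap: 0.0855
grasp_force: 4.3
```

```bash
python3 -c "
from h import *
tool()"
```

```text
t 14.72 tcpF [-112.1    6.5] z 7.2 toolx-F 180.0 tilt [ 0.    -0.002] f [-8.1 -2.   4.7] gap 0.086 j6 -2.02
```

Request:
play_rows(
  targets=[
    {"dx":-0.05,"dy":0,"dz":0,"ax":0,"ay":0,"az":0,"hand":1},
    {"dx":-0.05,"dy":0,"dz":0,"ax":0,"ay":0,"az":0,"hand":1},
    {"dx":-0.05,"dy":0,"dz":0,"ax":0,"ay":0,"az":0,"hand":1},
    {"dx":0,"dy":0,"dz":0,"ax":0,"ay":0,"az":0,"hand":1},
  ],
)

```text
t: 15.05
position: [0.5957, -0.0041, 0.0072]
tool_rot: [-0.119, 0.993, 0.0, -0.001]
contact_force: [-5.3, -1.3, 3.8]
finger_gap: 0.0856
grasp_force: 2.8
```

Request:
play_rows(
  targets=[
    {"dx":-0.05,"dy":0,"dz":0,"ax":0,"ay":0,"az":0,"hand":1},
    {"dx":-0.05,"dy":0,"dz":0,"ax":0,"ay":0,"az":0,"hand":1},
    {"dx":0,"dy":0,"dz":0,"ax":0,"ay":0,"az":0,"hand":1},
  ],
)

```text
t: 15.3
position: [0.5973, -0.0037, 0.0071]
tool_rot: [-0.119, 0.993, 0.0, -0.004]
contact_force: [-15.1, -4.4, 10.5]
finger_gap: 0.0857
grasp_force: 8.0
```

```bash
python3 -c "
from h import *
tool()"
```

```text
t 15.30 tcpF [-104.1    6.5] z 7.1 toolx-F 180.1 tilt [ 0.    -0.004] f [-15.1  -4.4  10.5] gap 0.086 j6 -2.01
```

Contact made (force rising, travel stopping). I'll press slightly more to seat it.

Request:
play_rows(
  targets=[
    {"dx":-0.05,"dy":0,"dz":0,"ax":0,"ay":0,"az":0,"hand":1},
    {"dx":0,"dy":0,"dz":0,"ax":0,"ay":0,"az":0,"hand":1},
    {"dx":-0.05,"dy":0,"dz":0,"ax":0,"ay":0,"az":0,"hand":1},
    {"dx":0,"dy":0,"dz":0,"ax":0,"ay":0,"az":0,"hand":1},
  ],
)

```text
t: 15.63
position: [0.5972, -0.0036, 0.0071]
tool_rot: [-0.119, 0.993, 0.0, -0.008]
contact_force: [-32.6, -10.0, 25.7]
finger_gap: 0.0852
grasp_force: 16.8
```

```bash
python3 -c "
from h import *
tool()"
```

```text
t 15.63 tcpF [-104.2    6.5] z 7.1 toolx-F 180.1 tilt [ 0.    -0.008] f [-32.6 -10.   25.7] gap 0.085 j6 -2.01
```

Firmly seated, with no more travel. Back off, lift and look.

Request:
play_rows(
  targets=[
    {"dx":0.15,"dy":0,"dz":0,"ax":0,"ay":0,"az":0,"hand":1},
    {"dx":0.4,"dy":0,"dz":0,"ax":0,"ay":0,"az":0,"hand":1},
    {"dx":0.8,"dy":0,"dz":0,"ax":0,"ay":0,"az":0,"hand":1},
    {"dx":0.6,"dy":0,"dz":-0.7,"ax":0,"ay":0,"az":0,"hand":1},
    {"dx":0.6,"dy":0,"dz":-0.7,"ax":0,"ay":0,"az":0,"hand":1},
    {"dx":0.6,"dy":0,"dz":-0.7,"ax":0,"ay":0,"az":0,"hand":1},
    {"dx":0.6,"dy":0,"dz":-0.7,"ax":0,"ay":0,"az":0,"hand":1},
    {"dx":0.7,"dy":0,"dz":-0.6,"ax":0,"ay":0,"az":0,"hand":1},
    {"dx":0.7,"dy":0,"dz":-0.5,"ax":0,"ay":0,"az":0,"hand":1},
  ],
)

```text
t: 16.38
position: [0.4043, -0.0513, 0.1657]
tool_rot: [-0.119, 0.993, -0.001, 0.002]
contact_force: [0.5, -0.2, 0.3]
finger_gap: 0.0856
grasp_force: 0.0
```

```bash
python3 -c "
from h import *
c,f=look([-45,4,0]);print('corner x (mm):',[inF(q)[0].round(1) for q in w(f,BP[:2])])
im=c['img'][85:265,230:400];cv2.imwrite('pics/k.png',cv2.resize(np.clip(im*1.5,0,255).astype('uint8'),None,fx=3.3,fy=3.3,interpolation=2))"
```

```text
blockF [-31.5   4.8] th 0.2 score 12480
t 16.43 tcpF [-305.     5.4] z 168.7 toolx-F 180.1 tilt [-0.002  0.002] f [1.6 2.6 0.8] gap 0.086 j6 -2.23
corner x (mm): [np.float64(13.7), np.float64(13.3)]
```

View pics/k.png

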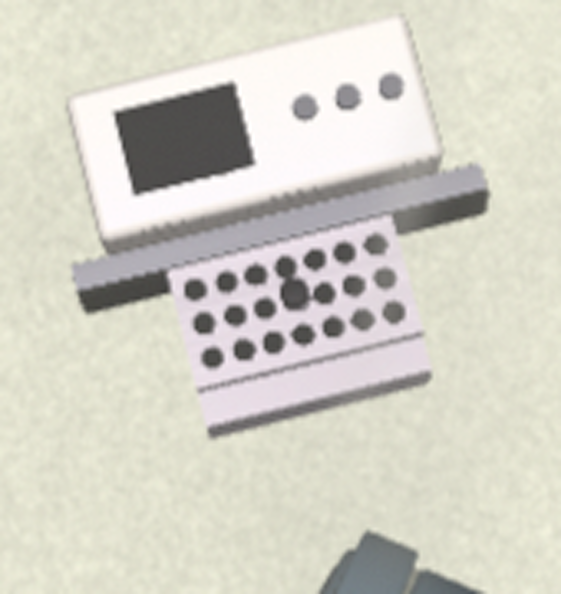

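The block's back edge meets the fence from crop (168,268) to (393,220). There's no gap, it's parallel, and it sits well inside the fence ends. The fit's x value is biased because the bluish fence bar merges with the block. The arm is clear, so I'm handing in.

```bash
python3 -c "
from rig import r
print(r.hand_in())"
```

```text
the job is handed in; nothing more can be done
None
```

I handed the job in at about 16 s with the block's back face flush against the fence, judging by the last picture and the contact force; no verdict came back. The block started about 122° anticlockwise of home by the pictures, not the stated 40–70°, so I followed the pictures.

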